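# Take the depth of a drilled blank with a collar gauge

## Task

Pull the red-handled depth gauge out of the tool rack, put its rod into the drilled hole of the wooden blank in the blue vise and push it gently straight down until the tip bottoms out, so that the blank's face pushes the stiff brass collar up the rod and the collar marks the depth. Leave the gauge standing there, fully home with the collar still flat on the wood, and leave everything else where it is.

Things in the scene. Friction and masses are not known exactly. Their poses are not given: they have to be found in the camera images.
- gauge: depth gauge, about 150 g: steel rod, 10 mm diameter, with a round red plastic handle. Origin at the centre of the rod's flat tip, z along the rod towards the handle. The handle runs from 100 to 175 mm above the tip, a plain 24 mm cylinder from 108 to 168 mm (grasp about 145 mm above the tip, any yaw). Starts upright in one of the rack's three holes, tip on the hole's bottom
- gauge_tip (a point): centre of the rod's tip (the gauge's origin)
- collar (a joint): brass collar, 22 mm diameter, 12 mm tall, on the gauge's rod. Its underside is 38 mm plus this value above the tip; the value grows towards the handle (-2 to 48 mm). It drags on the rod with about 4 N (more than the gauge's weight, so the gauge does not sink by itself), stays where it is left and rises with the rod if the gauge is lifted
- collar_under (a point): centre of the collar's underside, on the rod's axis
- rack: plywood tool rack fixed to the table, 70 x 260 x 60 mm, origin at the centre of its underside, long side along its y. Three holes of 11.5 mm diameter in the top, 34 mm deep, at y = -85, 0 and +85 mm, hold the gauge, the awl and the driver in any order
- blank: light wooden blank, 56 x 130 x 90 mm, fixed in the blue vise; origin at the centre of its underside (51 mm above the table), z up, long side along y. Top face 141 mm above the table; the vise's jaws (24 mm thick, 85 mm long) close on it along x and end 26 mm below its top face. A glued dark dowel stub, 14 mm diameter, stands 8 mm out of the top at y = +40 mm
- hole (a point): centre of the hole's mouth in the blank's top face, at y = -30 mm on the blank, z up. Blind hole of 12 mm diameter, 1.5 mm chamfer, square to the face. Its depth is not known: from 48 to 72 mm. Its bottom is rigid; the gauge's whole push on the blank, collar drag included, must stay under 30 N
- vise: blue bench vise fixed to the table; origin at the centre of its round base (124 mm diameter) on the table; its screw and bar stick out 127 mm to its -x, at 39 mm height
- awl: awl with a pear-shaped dark wood handle, 142 mm tall, 30 mm at its thickest, standing in the rack (tip at the origin); leave it there
- driver: driver with a blue handle, 132 mm tall, 25 mm thick, standing in the rack (tip at the origin); leave it there
- saw: coping saw with a red handle lying on the table, origin near the middle of its underside where the handle meets the frame; frame 150 x 100 mm; leave it
- file: flat steel file lying on the table, 245 x 22 x 6 mm, origin at the middle of its underside; leave it
- glue: yellow glue tube lying on the table, 103 mm long, 24 mm thick, origin at its underside at the flat end; leave it
- cup: white cup, 72 mm diameter, 85 mm tall, origin at the centre of its underside; leave it
- offcut: wooden offcut, 90 x 40 x 28 mm, lying on the table, origin at the centre of its underside; leave it
Mind the look-alikes: they are no part of the job. Of the things shaped like the vise, the blue one is meant.

How it is judged:
On the way, in this order (a step that is already met when the one before it is completed fails the run):
1. the gauge is drawn clear of the rack, its tip at least 10 mm above the rack's top (z of gauge_tip in the frame of rack above 0.07 m), for 0.05 s.
2. the rod stands upright in the hole and its tip stands on the bottom with more than 0.3 N for 0.1 s (horizontal distance between gauge_tip and hole below 0.003 m and angle between gauge's own z axis and vertical below 0.06 rad and contact force between gauge and hole_bottom_c0 above 0.3 N), for 0.1 s.
At the end, for the whole second after the job is handed in: the gauge stands released and at rest in the hole: tip within 3 mm of the hole's axis and more than 45 mm below the blank's face, upright within 0.06 rad, the collar's underside level with the blank's face within 1.5 mm (it was pushed up by the face while the rod went to the bottom) (horizontal distance between gauge_tip and hole below 0.003 m and angle between gauge's own z axis and vertical below 0.06 rad and z of collar_under in the frame of hole between -0.0015 and 0.0015 m and z of gauge_tip in the frame of hole below -0.045 m and linear speed of gauge below 0.01 m/s and contact force between the fingers and gauge below 0.05 N); the robot touches nothing.
It fails at once if the gauge presses on the blank (with collar, rod or tip) with more than 30 N (contact force between gauge and blank above 30 N).
It fails at once if the awl, driver, saw, file, glue, cup or offcut is shifted by more than 20 mm (distance of any of awl, driver, saw, file, glue, cup, offcut from where it was at the start of the episode above 0.02 m).
It also fails if it takes over 61 s, if anything falls off the work surface, if the arm or the gripper's body presses on something with over 40 N, if the wrist force passes 120 N, or if a joint passes its speed limit or range.

## Robot

A 6-joint arm with a two-finger parallel gripper is mounted at the origin on the work surface. World frame = base frame: x ahead of the robot, y to its left, z up, the work surface at z = 0. Lengths are in m, angles in rad, forces in N, time in s.
With the tool pointing down it reaches from about 0.275 to 0.85 m from the base axis. Payload 5.2 kg.
Tool frame: the origin (TCP) lies on the centre line of the jaws, within the pads' length; the fingertips stand 14 mm ahead of it and the grasp point (between the pads) lies 5 mm behind it (bot.nose_length is the distance from the TCP to the fingertips, in m); z points along the fingers, y is the direction in which the jaws open and shut (so a half turn about z gives the same grasp; the last joint's range is limited). The gripper opens to 85 mm and grips with 20 to 120 N. Pads are 22 mm wide; open, the fingers measure 114 mm over their backs; the gripper's body (76 mm by 85 mm) begins 54 mm behind the grasp point. The pads swing forward as they close: fully open they stand 13 mm farther back than shut.
Start: joints at [0.963, 0.259, 1.535, -0, 1.348, -0.203], TCP at [0.217, 0.506, 0.245] pointing down, gripper open.
Joint ranges: [-3.14, 3.14], [-0.91, 2.08], [0.19, 2.58], [-1.22, 4.36], [0.22, 2.71], [-3.12, 3.12]. Speed limits (rad/s): [2.57, 2.57, 3.14, 3.14, 3.14, 3.14].

## Interface

Orientations are given as [roll, pitch, yaw] about the fixed x, y, z axes, in that order (R = Rz(yaw) Ry(pitch) Rx(roll)).
In Python, from station import bot, cams, sign_off gives the robot as it stands.
- The arm moves only by the tool jog_arm, never from a script. Its argument "series" is a list of rows, each a list of 4 numbers: the shift along the tool's x, y, z in cm, then the turn about the tool's z in rad. In form: [[tx, ty, tz, twist], ...]. A call has exactly 8 rows; each row is the pose to reach, as a shift and turn from the pose commanded when the call began, along the tool's axes at that moment; what a row does not reach only later rows make up. A row lasts 1/8 s, in which the tool goes at most 62.5 mm and 10.7 degrees, less where a joint would pass 70% of its speed; a pose out of reach is approached as far as the arm can. A call with a gripper value outside its range is refused whole. "fingers" is the opening in per cent of the stroke, from 0 (shut) to 100 (fully open), set as the call begins (left out, the last holds). The fingers move at their own pace and stop on an object; "force" is the grip in N (left out, the last holds). Time passes only in rows, so rows that repeat a pose let the fingers close, or fill a call up. It gives the time, the measured TCP pose, the force and the opening at its end, in the units of the state.
- bot.state(): the state, without advancing time (a new reading comes with each control period).
- cams.read_camera(name): name is "side" or "top"; returns a dict with "frame" (420x560x3 uint8, blue, green, red), "K" (3x3 intrinsics, pixels), "k1" (the pictures are not rectified: a ray, as slopes to the right and down, at radius r is drawn at 1 + k1 r^2 times it, then the intrinsics apply), "cam_to_world" (4x4, takes a point from camera to world coordinates). Camera axes: x right, y up, looking along -z (the intrinsics and any distortion apply to the point x, -y, -z); pixel columns grow to the right and rows downward; lengths in m; the calibration is good to about 2 mm. A picture is of the moment at which its call begins. There is no depth.
- sign_off(): hands the job in, once; it reports no verdict.
The state is a dict: "t": time; "joints": joint angles; "qd": joint speeds; "joint_torque": joint torques, N m; "ee_pos": TCP position; "orientation": TCP orientation; "ft_force": force on the tool from outside, world axes, zero at the start; "moment": the same for the moment, N m; "finger_gap": finger opening in m.
Only numpy, scipy, OpenCV 4.12 (cv2) and the standard library are available. Lean on these libraries where they do the work, as an engineer would, in place of code of your own. Each camera call takes 0.05 s, during which the arm holds its last target. There are 200 camera calls.

## Working session

There is one attempt and no reset: what is moved stays moved. The work goes in short steps, Python scripts to look and compute and a tool call to move; the robot and the scene stay as the last step left them, time stands still between calls to the robot, and variables do not carry over. Pictures are saved under pics/ and viewed, about 8 in all and at most 12, crops included, and the job is handed in when it is done.

Besides the shell and the picture viewer there is one more tool, called after "Call:" by a JSON object that holds its "api" and its "payload", one argument or row to a line. jog_arm: Moves the arm, as the interface text tells. Its arguments: {"type":"object","properties":{"series":{"type":"array"},"fingers":{"type":"number"},"force":{"type":"number"}},"required":["series"]}

```bash
mkdir -p pics
cat > h.py <<'E'
import numpy as np, cv2
from station import bot, cams
def ray(c,u,v):
    K=c["K"]; d=cv2.undistortPoints(np.array([[[u,v]]],float),K,np.array([c["k1"],0,0,0,0.]))[0,0]
    T=c["cam_to_world"]; r=T[:3,:3]@np.array([d[0],-d[1],-1.]); return T[:3,3],r/np.linalg.norm(r)
def onz(c,u,v,z):
    o,r=ray(c,u,v); return o+r*(z-o[2])/r[2]
def proj(c,p):
    T=c["cam_to_world"]; q=T[:3,:3].T@(np.array(p)-T[:3,3]); x=q[0]/-q[2]; y=-q[1]/-q[2]
    s=1+c["k1"]*(x*x+y*y); K=c["K"]; return K[0,0]*x*s+K[0,2],K[1,1]*y*s+K[1,2]
def cross(a,b):
    (o1,r1),(o2,r2)=a,b; A=np.stack([r1,-r2],1); t=np.linalg.lstsq(A,o2-o1,rcond=None)[0]
    p,q=o1+r1*t[0],o2+r2*t[1]; return (p+q)/2,np.linalg.norm(p-q)
E
python3 - <<'E'
from h import *
for n in("top","side"):
    c=cams.read_camera(n); np.save(n+"0.npy",c,allow_pickle=True); cv2.imwrite(f"pics/{n}0.png",c["frame"])
    print(n,c["K"].tolist(),c["k1"],c["cam_to_world"].round(3).tolist())
print(bot.state(),bot.nose_length)
E
```

```text
top [[472.0589727653084, 0.0, 285.75088109649516], [0.0, 472.0589727653084, 212.32311778069538], [0.0, 0.0, 1.0]] -0.036853236900421193 [[-0.008, 0.99, -0.138, 0.339], [-1.0, -0.008, -0.003, 0.004], [-0.004, 0.138, 0.99, 1.372], [0.0, 0.0, 0.0, 1.0]]
side [[489.9791695593876, 0.0, 278.84639613555487], [0.0, 489.9791695593876, 211.0152256045273], [0.0, 0.0, 1.0]] -0.08269910640264508 [[0.986, 0.082, -0.148, 0.334], [-0.169, 0.527, -0.833, -1.064], [0.01, 0.846, 0.534, 0.786], [0.0, 0.0, 0.0, 1.0]]
{'t': 0.1, 'joints': array([ 9.63175206e-01,  2.59312644e-01,  1.53594932e+00, -1.80225657e-05,
        1.34803194e+00, -2.02779598e-01]), 'qd': array([-0.00105663, -0.00112136, -0.00237322, -0.00132979, -0.00076569,
        0.00010598]), 'joint_torque': array([ 3.17932572e-03, -4.46964633e+01, -2.91247791e+01, -2.91018669e-04,
        6.19751983e-03, -2.32722407e-06]), 'ee_pos': array([0.21634181, 0.50517499, 0.24454469]), 'orientation': array([-3.13992272e+00, -3.25409788e-04,  2.73675486e+00]), 'ft_force': array([-0.6079432 ,  0.07089499,  0.08764508]), 'moment': array([-0.02906319,  0.04407782, -0.01622707]), 'finger_gap': 0.08506779051029288} 0.014
```

View pics/top0.png

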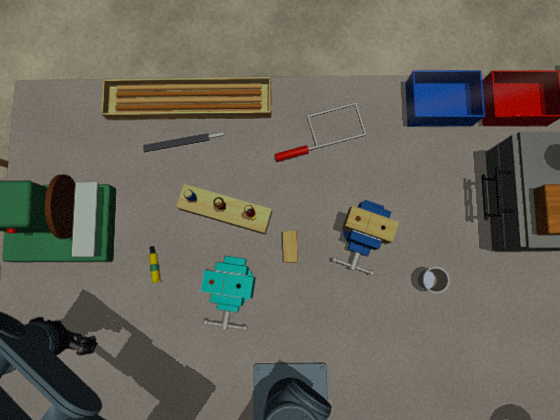

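View pics/side0.png

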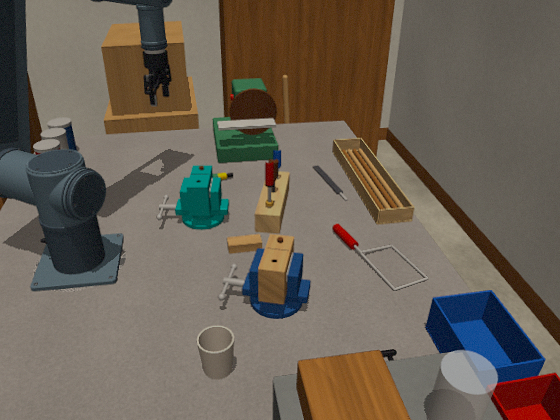

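The top view shows the yellow rack with driver (190,195), awl (219,203) and red-topped tool (249,211). The red saw (292,153) lies on the table. Of the two vises, teal is at (228,283) and blue at (370,228). The red-handled upright tool in the rack and the blue vise fit the description. I'll confirm both in one enlarged crop.

Run:
```python
from h import *
t=np.load("top0.npy",allow_pickle=True).item();s=np.load("side0.npy",allow_pickle=True).item()
f=lambda im,x,y,w,h:cv2.resize(im[y:y+h,x:x+w],(400,300),interpolation=cv2.INTER_CUBIC)
T,S=t["frame"],s["frame"]
cv2.imwrite("pics/crop.png",np.vstack([np.hstack([f(T,180,170,100,75),f(T,330,190,80,60)]),np.hstack([f(S,220,140,120,90),f(S,240,225,80,60)])]))
for n,c,(x,y,w,h) in(("top",t,(230,195,40,30)),("side",s,(255,150,30,50))):
    b=c["frame"][y:y+h,x:x+w].astype(int); m=(b[...,2]>90)&(b[...,1]<60)&(b[...,0]<70)
    q=np.argwhere(m); print(n,"red",len(q),q.mean(0)[::-1]+[x,y],q.min(0)[::-1]+[x,y],q.max(0)[::-1]+[x,y])
for n,c,(x,y,w,h) in(("top",t,(340,200,65,50)),("side",s,(258,230,45,50))):
    b=cv2.cvtColor(c["frame"][y:y+h,x:x+w],cv2.COLOR_BGR2HSV)
    m=cv2.inRange(b,(8,60,130),(30,255,255))
    cs,_=cv2.findContours(m,cv2.RETR_CCOMP,cv2.CHAIN_APPROX_NONE)
    for k in cs:
        M=cv2.moments(k)
        if M["m00"]>4: print(n,"wood",M["m00"],M["m10"]/M["m00"]+x,M["m01"]/M["m00"]+y)
    k=max(cs,key=cv2.contourArea); print(cv2.boxPoints(cv2.minAreaRect(k))+[x,y])
```

```text
top red 1 [245. 211.] [245 211] [245 211]
side red 144 [269.32638889 172.3125    ] [265 160] [276 184]
top wood 963.0 372.2102803738318 223.40706126687434
top wood 29.5 382.8870056497175 227.1129943502825
top wood 38.0 357.57894736842104 218.3815789473684
[[345.4234333  225.22380447]
 [352.20954514 205.38747597]
 [399.02046204 221.40173721]
 [392.2343483  241.23806763]]
side wood 912.0 276.12280701754383 252.62280701754386
side wood 17.0 274.0 260.3921568627451
side wood 38.5 279.64502164502164 239.64502164502164
side wood 21.0 259.3412698412698 238.44444444444446
[[257.54717255 268.58489609]
 [268.83018875 229.09433913]
 [294.18867493 236.3396225 ]
 [282.90565872 275.83018112]]
```

View pics/crop.png

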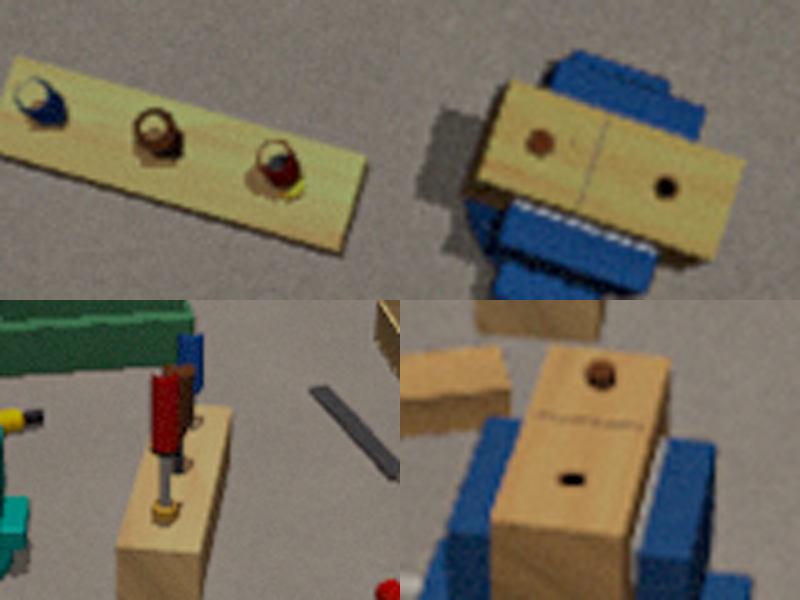

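Run:
```python
from h import *
t=np.load("top0.npy",allow_pickle=True).item();s=np.load("side0.npy",allow_pickle=True).item()
print("gauge top@.201",onz(t,249.5,209.3,.201), "collar@.07",onz(t,253.3,216.7,.07))
print("side collar@.076",onz(s,269.5,203.6,.074),"side top",onz(s,269.5,162.7,.201))
print("cross top",cross(ray(t,249.5,209.3),ray(s,269.5,162.7)))
print("rack corners",*[onz(t,*p,.06).round(3) for p in((183.5,184.5),(271.5,209.5),(265.5,233))])
print("hole",onz(t,382.9,227.1,.141),onz(s,274.3,260.6,.141),cross(ray(t,382.9,227.1),ray(s,274.3,260.6)))
print("dowel",onz(t,357.6,218.4,.149),onz(s,279.6,239.6,.149))
```

```text
gauge top@.201 [0.51093513 0.09870975 0.201     ] collar@.07 [0.5092679  0.09862167 0.07      ]
side collar@.076 [0.51319266 0.08888713 0.074     ] side top [0.5132049  0.08893761 0.201     ]
cross top (array([0.51324431, 0.09902402, 0.19573786]), np.float64(0.0030514157769197803))
rack corners [0.604 0.298 0.06 ] [0.531 0.048 0.06 ] [0.464 0.065 0.06 ]
hole [ 0.46966695 -0.24654501  0.141     ] [ 0.47073902 -0.25103206  0.141     ] (array([ 0.47068404, -0.24723403,  0.13794375]), np.float64(0.001381437894731341))
dowel [ 0.49222068 -0.17953061  0.149     ] [ 0.49295181 -0.18827409  0.149     ]
```

Call:
{"api": "jog_arm", "payload": {
  "series": [
    [-5,-3,-4,0.18],
    [-10.5,-6.3,-4,0.36],
    [-16,-9.6,-4,0.54],
    [-21.5,-12.9,-4,0.72],
    [-27,-16.2,-4,0.9],
    [-33,-19.7,-4,1.08],
    [-38.5,-23,-4,1.26],
    [-43.2,-25.8,-4,1.44]
  ],
  "fingers": 100,
  "force": 50
}}

```text
t: 1.1
ee_pos: [0.5044, 0.108, 0.2851]
orientation: [-3.141, -0.0, 1.291]
ft_force: [0.9, 0.8, -0.7]
finger_gap: 0.0857
```

```bash
cat >> h.py <<'E'
from scipy.spatial.transform import Rotation as Ro
def delta(target,s=None):
    s=s or bot.state(); R=Ro.from_euler("xyz",s["orientation"]).as_matrix(); return (R.T@(np.array(target)-s["ee_pos"])*100).round(2)
def snap(n):
    c=cams.read_camera(n); return c
E
python3 - <<'E'
from h import *
s=bot.state(); print(s["t"],s["ee_pos"],s["orientation"],s["joints"],s["ft_force"],delta([.5110,.0985,.26]))
c=cams.read_camera("side"); x,y=map(int,proj(c,[.511,.098,.2])); t=cams.read_camera("top"); X,Y=map(int,proj(t,[.511,.098,.2]))
f=lambda im,x,y:cv2.resize(im[y-50:y+50,x-65:x+65],(390,300),interpolation=cv2.INTER_CUBIC)
cv2.imwrite("pics/a.png",np.hstack([f(c["frame"],x,y),f(t["frame"],X,Y)])); print(x,y,X,Y)
E
```

```text
1.1 [0.50439397 0.10800186 0.28506026] [-3.14114636e+00 -1.80799755e-04  1.29061925e+00] [-5.75006377e-03  1.72440813e-01  1.54773515e+00  2.98283556e-04
  1.42179730e+00  2.74382633e-01] [ 0.88051468  0.83321707 -0.67144823] [-0.73  0.9   2.51]
268 161 249 209
```

View pics/a.png

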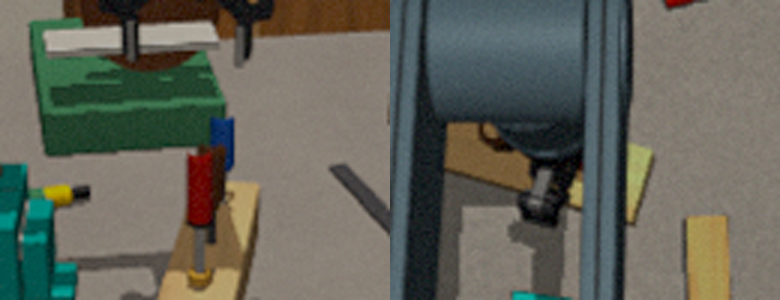

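The side crop shows the red handle at (269,163) to (269,184), with the open fingers above and behind it. The top view is blocked by the arm. The TCP was still settling. I'll go lower and check.

Call:
{"api": "jog_arm", "payload": {
  "series": [
    [0,0,0,0],
    [0,0,1,0],
    [0,0,2.5,0],
    [0,0,4,0],
    [0,0,5.5,0],
    [0,0,6.5,0],
    [0,0,6.5,0],
    [0,0,6.5,0]
  ]
}}

```text
t: 2.2
ee_pos: [0.504, 0.1098, 0.2207]
orientation: [3.141, -0.0, 1.297]
ft_force: [0.6, 0.2, 0.1]
finger_gap: 0.0852
```

Run:
```python
from h import *
s=bot.state(); print(s["t"],s["ee_pos"],s["orientation"],s["ft_force"],delta([.5115,.0990,.166]))
c=cams.read_camera("side"); x,y=map(int,proj(c,[.511,.098,.2]))
cv2.imwrite("pics/b.png",cv2.resize(c["frame"][y-50:y+50,x-65:x+65],(780,600),interpolation=cv2.INTER_CUBIC)); print(x,y)
```

```text
2.2 [0.50402036 0.10979467 0.22068629] [ 3.14089099e+00 -2.21384058e-04  1.29672948e+00] [0.56429279 0.1748218  0.05480403] [-0.84  1.01  5.47]
268 161
```

View pics/b.png

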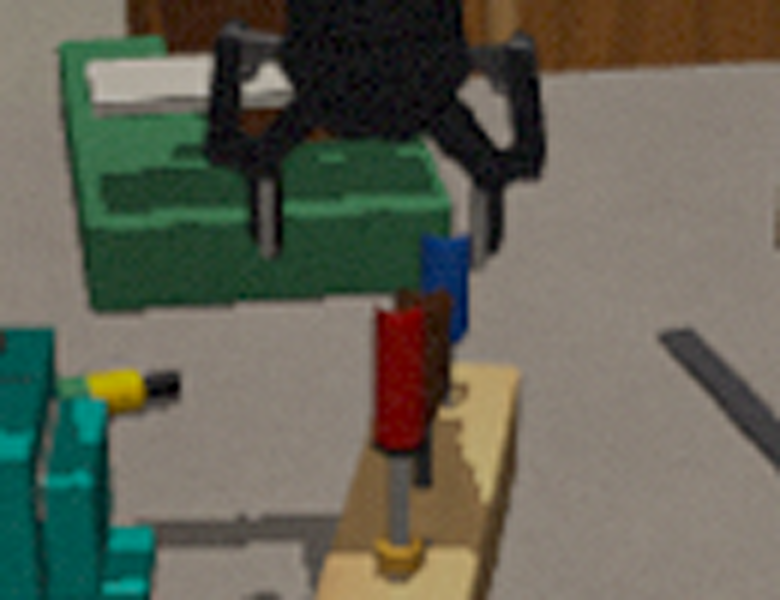

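The side view shows the fingertips at crop (267,250) and (485,260), midpoint x ≈ 376. The handle axis is at x ≈ 400, so the gripper sits about 9 mm to the left. That agrees with the measured TCP offset. I'll correct in two parts, then go down.

Call:
{"api": "jog_arm", "payload": {
  "series": [
    [-0.5,0.6,0,0],
    [-0.85,1.0,0,0],
    [-0.85,1.0,0,0],
    [-0.85,1.0,0.7,0],
    [-0.85,1.0,0.7,0],
    [-0.85,1.0,0.7,0],
    [-0.85,1.0,0.7,0],
    [-0.85,1.0,0.7,0]
  ]
}}

```text
t: 3.25
ee_pos: [0.5111, 0.099, 0.2134]
orientation: [3.141, -0.0, 1.297]
ft_force: [-0.1, 0.5, -0.4]
finger_gap: 0.0856
```

Run:
```python
from h import *
s=bot.state(); print(s["t"],s["ee_pos"],s["orientation"],s["ft_force"],delta([.5115,.0990,.166]))
c=cams.read_camera("side"); x,y=map(int,proj(c,[.511,.098,.2]))
cv2.imwrite("pics/c.png",cv2.resize(c["frame"][y-50:y+50,x-65:x+65],(780,600),interpolation=cv2.INTER_CUBIC)); print(x,y)
```

```text
3.25 [0.5110532  0.09900751 0.21343713] [ 3.14136663e+00 -6.62689826e-05  1.29691689e+00] [-0.08857633  0.47796638 -0.39830433] [0.01 0.04 4.74]
268 161
```

View pics/c.png

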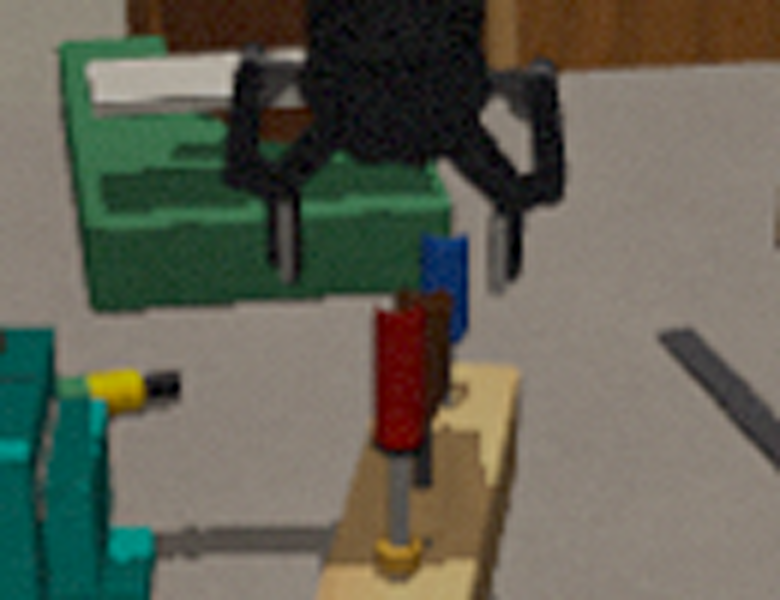

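The midpoint of the fingers is now x ≈ 394–396 against the handle at 400, about 1–2 mm. That's good; I'll add 1 mm, descend and close.

Call:
{"api": "jog_arm", "payload": {
  "series": [
    [0,0.1,0.8,0],
    [0,0.1,1.6,0],
    [0,0.1,2.4,0],
    [0,0.1,3.2,0],
    [0,0.1,4,0],
    [0,0.1,4.7,0],
    [0,0.1,4.7,0],
    [0,0.1,4.7,0]
  ]
}}

```text
t: 4.3
ee_pos: [0.5121, 0.0987, 0.1665]
orientation: [3.141, -0.0, 1.297]
ft_force: [-0.2, -0.5, 0.2]
finger_gap: 0.085
```

Call:
{"api": "jog_arm", "payload": {
  "series": [
    [0,0,0,0],
    [0,0,0,0],
    [0,0,0,0],
    [0,0,0,0],
    [0,0,0,0],
    [0,0,0,0],
    [0,0,0,0],
    [0,0,0,0]
  ],
  "fingers": 0,
  "force": 50
}}

```text
t: 5.3
ee_pos: [0.5121, 0.0987, 0.1665]
orientation: [3.141, -0.0, 1.297]
ft_force: [0.9, -0.1, 3.9]
finger_gap: 0.0231
```

The grip is at 23 mm on the 24 mm handle. I'll lift 15 cm.

Call:
{"api": "jog_arm", "payload": {
  "series": [
    [0,0,-0.5,0],
    [0,0,-1.5,0],
    [0,0,-3,0],
    [0,0,-5,0],
    [0,0,-7.5,0],
    [0,0,-10,0],
    [0,0,-12.5,0],
    [0,0,-15,0]
  ]
}}

```text
t: 6.3
ee_pos: [0.5116, 0.0987, 0.3181]
orientation: [3.141, -0.0, 1.297]
ft_force: [0.5, 0.0, -0.3]
finger_gap: 0.0231
```

Run:
```python
from h import *
s=bot.state(); print(s["t"],s["ee_pos"],s["ft_force"],s["finger_gap"],delta([.470,-.248,.316]))
```

```text
6.3 [0.51159241 0.09871514 0.31814813] [ 0.50165261  0.04397739 -0.30022186] 0.023072699032986036 [-34.5    5.37   0.21]
```

Call:
{"api": "jog_arm", "payload": {
  "series": [
    [-3,0.5,0,0],
    [-8,1.3,0,0],
    [-13,2.1,0,0],
    [-18,2.9,0,0],
    [-23,3.6,0,0],
    [-28,4.4,0,0],
    [-32,5,0,0],
    [-34.5,5.4,0,0]
  ]
}}

```text
t: 7.3
ee_pos: [0.4699, -0.2499, 0.3172]
orientation: [3.141, 0.0, 1.295]
ft_force: [0.4, 0.4, -1.0]
finger_gap: 0.0228
```

Call:
{"api": "jog_arm", "payload": {
  "series": [
    [0,0,0,0],
    [0,0,0,0],
    [0,0,0,0],
    [0,0,0,0],
    [0,0,0,0],
    [0,0,0,0],
    [0,0,0,0],
    [0,0,0,0]
  ]
}}

```text
t: 8.3
ee_pos: [0.4706, -0.2481, 0.3163]
orientation: [-3.142, -0.0, 1.297]
ft_force: [-0.6, 0.2, -1.4]
finger_gap: 0.0229
```

Run:
```python
from h import *
s=bot.state(); print(s["t"],s["ee_pos"],s["orientation"],s["ft_force"],s["finger_gap"],delta([.470,-.248,.316]))
c=cams.read_camera("side"); t=cams.read_camera("top"); np.save("side1.npy",c,allow_pickle=True)
x,y=map(int,proj(c,[.47,-.248,.2])); X,Y=map(int,proj(t,[.47,-.248,.2]))
f=lambda im,x,y:cv2.resize(im[y-50:y+50,x-32:x+33],(390,600),interpolation=cv2.INTER_CUBIC)
cv2.imwrite("pics/d.png",np.hstack([f(c["frame"],x,y),f(t["frame"],X,Y)])); print(x,y,X,Y)
```

```text
8.3 [ 0.47058615 -0.24809826  0.31628144] [-3.14150412e+00 -1.23052770e-05  1.29674412e+00] [-0.62986687  0.19481464 -1.37899305] 0.022911522173993226 [-0.01 -0.06  0.03]
273 237 388 224
```

View pics/d.png

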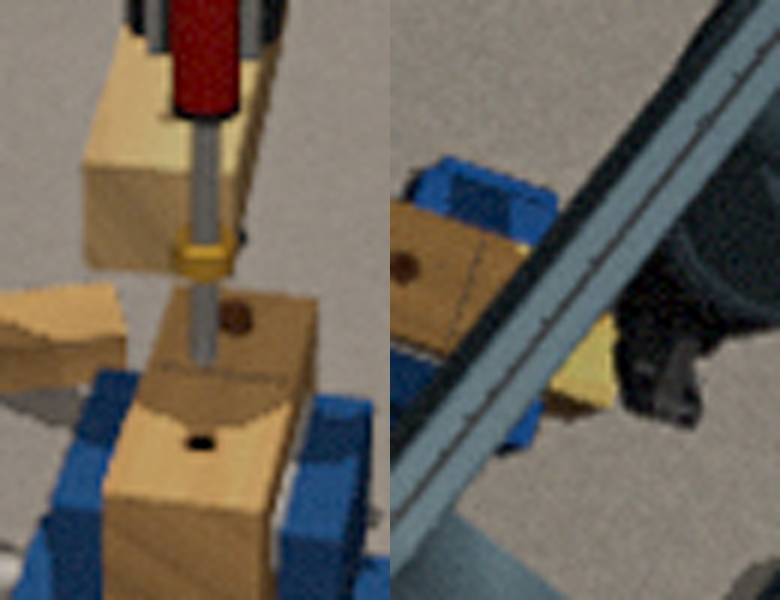

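The side crop shows the rod running from (205,120) to its tip at (203,367), the collar at (205,255) and the hole mouth at (201,442). The top view is blocked by the arm. I'll compare tip and hole in the same (side) camera.

Run:
```python
from h import *
c=np.load("side1.npy",allow_pickle=True).item(); F=c["frame"]
p=lambda a,b:(241+(a+.5)/6-.5,187+(b+.5)/6-.5)
print("hole",onz(c,*p(201,442),.141),"tipcentre",onz(c,*p(203,362),.1758),"collar centre",onz(c,*p(205,255),.1758+.044))
for z in(.1758,.2198,.27): print(z,proj(c,[.4706,-.2481,z]))
print("obs",p(203,362),p(205,255),p(205.5,118))
# rod edges per row, subpixel centre of grey rod by low saturation
H=cv2.cvtColor(F,cv2.COLOR_BGR2HSV)
for r in list(range(209,226,3))+list(range(234,248,2)):
    row=H[r,268:284,1].astype(float); w=np.clip(70-row,0,None); print(r,row.astype(int).tolist(),(w@np.arange(268,284)/max(w.sum(),1)).round(2))
```

```text
hole [ 0.47047844 -0.24977125  0.141     ] tipcentre [ 0.47109509 -0.24930577  0.1758    ] collar centre [ 0.47181579 -0.24773559  0.2198    ]
0.1758 (np.float64(274.08981489923883), np.float64(246.59975964860212))
0.2198 (np.float64(274.19183067119525), np.float64(229.23486104637706))
0.27 (np.float64(274.3155584543501), np.float64(208.3868887351984))
obs (274.4166666666667, 246.91666666666666) (274.75, 229.08333333333334) (274.8333333333333, 206.25)
209 [97, 96, 97, 98, 100, 71, 15, 19, 14, 77, 99, 99, 102, 107, 134, 143] 275.01
212 [97, 95, 94, 100, 104, 70, 20, 36, 29, 75, 101, 100, 110, 118, 120, 128] 274.93
215 [109, 111, 108, 114, 111, 55, 27, 32, 18, 80, 110, 107, 125, 129, 136, 56] 275.56
218 [128, 120, 127, 125, 110, 43, 31, 24, 15, 83, 128, 130, 119, 128, 97, 35] 276.2
221 [121, 125, 135, 126, 112, 52, 32, 27, 18, 91, 123, 126, 126, 129, 35, 35] 277.28
224 [124, 118, 129, 153, 153, 60, 21, 25, 9, 122, 151, 130, 134, 64, 39, 35] 277.22
234 [29, 52, 86, 85, 93, 105, 96, 100, 80, 87, 81, 55, 44, 39, 42, 31] 277.47
236 [37, 88, 149, 155, 119, 40, 23, 28, 20, 96, 147, 150, 161, 147, 149, 153] 273.57
238 [77, 150, 153, 154, 119, 39, 24, 23, 21, 81, 216, 194, 163, 179, 157, 153] 274.66
240 [110, 138, 147, 153, 126, 46, 20, 37, 28, 54, 206, 156, 241, 218, 190, 151] 274.85
242 [153, 150, 150, 138, 99, 46, 28, 29, 23, 114, 165, 156, 188, 213, 164, 144] 274.72
244 [153, 146, 150, 150, 108, 40, 24, 16, 17, 117, 149, 148, 146, 142, 142, 143] 274.71
246 [143, 143, 144, 139, 114, 30, 23, 28, 23, 119, 136, 145, 148, 136, 138, 139] 274.55
```

The rod is upright to within the noise. The tip is about 1 mm too far in +x relative to the hole. In y the two views differ: side says −0.5 mm, top says +1.6 mm. I'll take a compromise and look again just above the mouth.

Call:
{"api": "jog_arm", "payload": {
  "series": [
    [0,-0.04,0,0],
    [0,-0.08,0.5,0],
    [0,-0.08,1.1,0],
    [0,-0.08,1.7,0],
    [0,-0.08,2.3,0],
    [0,-0.08,2.9,0],
    [0,-0.08,3.1,0],
    [0,-0.08,3.1,0]
  ]
}}

```text
t: 9.4
ee_pos: [0.4698, -0.2478, 0.2852]
orientation: [-3.141, -0.0, 1.297]
ft_force: [0.1, -0.4, -1.2]
finger_gap: 0.0229
```

Run:
```python
from h import *
s=bot.state(); print(s["t"],s["ee_pos"],s["orientation"],s["ft_force"],s["finger_gap"])
c=cams.read_camera("side"); np.save("side2.npy",c,allow_pickle=True)
x,y=map(int,proj(c,[.47,-.248,.141]))
cv2.imwrite("pics/e.png",cv2.resize(c["frame"][y-25:y+25,x-32:x+33],(780,600),interpolation=cv2.INTER_CUBIC)); print(x,y)
```

```text
9.4 [ 0.46982522 -0.24783461  0.28521177] [-3.14144779e+00 -9.28834150e-05  1.29679786e+00] [ 0.08858985 -0.37215711 -1.23489313] 0.022916000413739993
273 259
```

View pics/e.png

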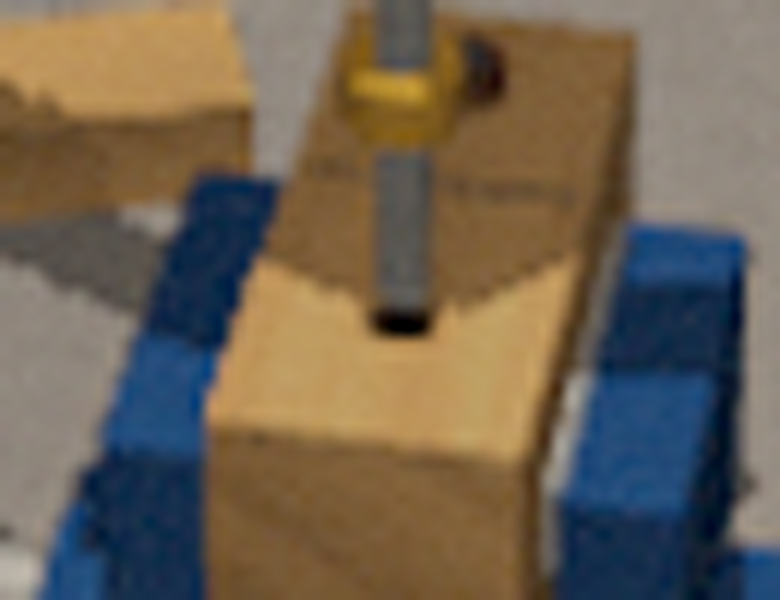

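The rod (x 404) is 0.5 mm right of the hole (401). The tip at y 305 matches the 304 expected above the hole centre. I'll nudge −0.4 mm and enter gently, with the grip reduced to 20 N as a force limiter.

Call:
{"api": "jog_arm", "payload": {
  "series": [
    [0,-0.04,0,0],
    [0,-0.04,0.2,0],
    [0,-0.04,0.4,0],
    [0,-0.04,0.6,0],
    [0,-0.04,0.8,0],
    [0,-0.04,1.0,0],
    [0,-0.04,1.2,0],
    [0,-0.04,1.2,0]
  ],
  "force": 20
}}

```text
t: 10.45
ee_pos: [0.4694, -0.2478, 0.2729]
orientation: [-3.141, 0.0, 1.297]
ft_force: [0.5, -1.0, -2.7]
finger_gap: 0.0228
```

Call:
{"api": "jog_arm", "payload": {
  "series": [
    [0,0,0.3,0],
    [0,0,0.6,0],
    [0,0,0.9,0],
    [0,0,1.2,0],
    [0,0,1.5,0],
    [0,0,1.8,0],
    [0,0,2.1,0],
    [0,0,2.1,0]
  ]
}}

```text
t: 11.45
ee_pos: [0.4694, -0.2478, 0.2519]
orientation: [-3.141, -0.0, 1.297]
ft_force: [-0.1, -2.6, -2.7]
finger_gap: 0.0229
```

Call:
{"api": "jog_arm", "payload": {
  "series": [
    [0,0,0.2,0],
    [0,0,0.4,0],
    [0,0,0.6,0],
    [0,0,0.8,0],
    [0,0,1.0,0],
    [0,0,1.2,0],
    [0,0,1.4,0],
    [0,0,1.4,0]
  ]
}}

```text
t: 12.45
ee_pos: [0.4695, -0.2479, 0.2384]
orientation: [3.141, 0.0, 1.297]
ft_force: [-1.4, -2.3, 3.6]
finger_gap: 0.023
```

The collar is now riding on the face (+5 N). The lateral force is −2.5 N in y, so I'll ease 0.5 mm that way and continue in 4 mm steps.

Call:
{"api": "jog_arm", "payload": {
  "series": [
    [-0.05,0,0.05,0],
    [-0.05,0,0.1,0],
    [-0.05,0,0.15,0],
    [-0.05,0,0.2,0],
    [-0.05,0,0.25,0],
    [-0.05,0,0.3,0],
    [-0.05,0,0.35,0],
    [-0.05,0,0.4,0]
  ]
}}

```text
t: 13.45
ee_pos: [0.4694, -0.2483, 0.2343]
orientation: [3.141, 0.0, 1.297]
ft_force: [0.5, -1.8, 4.7]
finger_gap: 0.0229
```

Call:
{"api": "jog_arm", "payload": {
  "series": [
    [-0.03,0,0.05,0],
    [-0.03,0,0.1,0],
    [-0.03,0,0.15,0],
    [-0.03,0,0.2,0],
    [-0.03,0,0.25,0],
    [-0.03,0,0.3,0],
    [-0.03,0,0.35,0],
    [-0.03,0,0.4,0]
  ]
}}

```text
t: 14.45
ee_pos: [0.4694, -0.2487, 0.2318]
orientation: [3.14, 0.001, 1.297]
ft_force: [-2.2, -0.6, 15.8]
finger_gap: 0.0229
```

The force rose to 15.8 N with the TCP stalled at 49.7 mm depth, inside the 48–72 mm range, so this looks like the bottom. I'll hold to confirm it doesn't creep.

Call:
{"api": "jog_arm", "payload": {
  "series": [
    [0,0,0.02,0],
    [0,0,0.02,0],
    [0,0,0.02,0],
    [0,0,0.02,0],
    [0,0,0.02,0],
    [0,0,0.02,0],
    [0,0,0.02,0],
    [0,0,0.02,0]
  ]
}}

```text
t: 15.45
ee_pos: [0.4694, -0.2486, 0.2318]
orientation: [3.14, 0.001, 1.297]
ft_force: [-2.8, 0.9, 15.0]
finger_gap: 0.023
```

Run:
```python
from h import *
s=bot.state(); print(s["t"],s["ee_pos"],s["orientation"],s["ft_force"],s["moment"],s["finger_gap"])
c=cams.read_camera("side"); np.save("side3.npy",c,allow_pickle=True)
x,y=map(int,proj(c,[.47,-.248,.16]))
cv2.imwrite("pics/f.png",cv2.resize(c["frame"][y-25:y+25,x-32:x+33],(780,600),interpolation=cv2.INTER_CUBIC)); print(x,y)
```

```text
15.45 [ 0.46940386 -0.24863757  0.23183935] [3.13999665e+00 8.36313730e-04 1.29698717e+00] [-2.76649395  0.9130036  14.96977685] [ 0.07380974  0.54453717 -0.03299682] 0.02297183220149617
273 252
```

View pics/f.png

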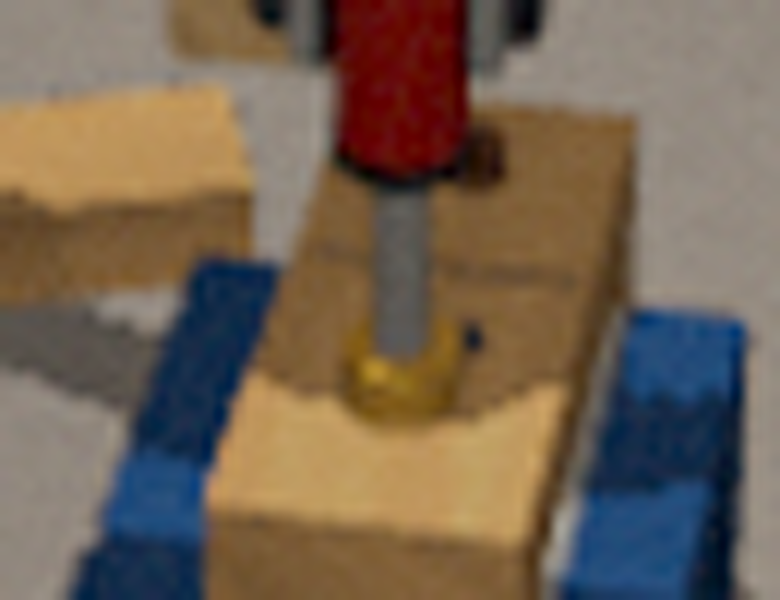

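The collar sits flat on the wood at (400,410), with the rod upright. I'll wiggle slightly under the same push to rule out a jam. After that I'll relieve the pressure.

Call:
{"api": "jog_arm", "payload": {
  "series": [
    [0.04,0,0.03,0],
    [0.04,0,0.03,0],
    [-0.04,0,0.03,0],
    [-0.04,0,0.03,0],
    [0,-0.08,0.03,0],
    [0,-0.08,0.03,0],
    [0,-0.03,0.03,0],
    [0,-0.03,0.03,0]
  ]
}}

```text
t: 16.5
ee_pos: [0.4693, -0.2487, 0.2318]
orientation: [3.139, 0.001, 1.297]
ft_force: [-2.1, 0.3, 15.6]
finger_gap: 0.0227
```

The z did not creep, so it is on the bottom. I'll ease off 1.2 mm of command, then open.

Call:
{"api": "jog_arm", "payload": {
  "series": [
    [0,0,-0.03,0],
    [0,0,-0.06,0],
    [0,0,-0.09,0],
    [0,0,-0.12,0],
    [0,0,-0.12,0],
    [0,0,-0.12,0],
    [0,0,-0.12,0],
    [0,0,-0.12,0]
  ]
}}

```text
t: 17.5
ee_pos: [0.4692, -0.2485, 0.2319]
orientation: [3.14, 0.0, 1.297]
ft_force: [-0.6, -0.6, 8.3]
finger_gap: 0.0231
```

Call:
{"api": "jog_arm", "payload": {
  "series": [
    [0,0,0,0],
    [0,0,0,0],
    [0,0,0,0],
    [0,0,0,0],
    [0,0,0,0],
    [0,0,0,0],
    [0,0,0,0],
    [0,0,0,0]
  ],
  "fingers": 90
}}

```text
t: 18.5
ee_pos: [0.4689, -0.2484, 0.231]
orientation: [3.142, 0.0, 1.297]
ft_force: [-0.4, 0.3, 0.9]
finger_gap: 0.0767
```

Call:
{"api": "jog_arm", "payload": {
  "series": [
    [0,0,-1,0],
    [0,0,-2,0],
    [0,0,-3.5,0],
    [0,0,-5,0],
    [0,0,-7,0],
    [0,0,-9,0],
    [0,0,-11,0],
    [0,0,-12,0]
  ]
}}

```text
t: 19.5
ee_pos: [0.4693, -0.2487, 0.353]
orientation: [3.139, 0.001, 1.297]
ft_force: [-0.2, -1.3, -0.0]
finger_gap: 0.0768
```

Call:
{"api": "jog_arm", "payload": {
  "series": [
    [3,0,0,0],
    [8,0,0,0],
    [13,0,0,0],
    [18,0,0,0],
    [22,0,0,0],
    [25,0,0,0],
    [25,0,0,0],
    [25,0,0,0]
  ]
}}

```text
t: 20.5
ee_pos: [0.5364, -0.0082, 0.351]
orientation: [-3.141, 0.001, 1.297]
ft_force: [-0.7, 0.5, 0.2]
finger_gap: 0.0764
```

Run:
```python
from h import *
s=bot.state(); print(s["t"],s["ee_pos"],s["ft_force"],s["finger_gap"])
c=cams.read_camera("side"); t=cams.read_camera("top")
x,y=map(int,proj(c,[.47,-.248,.18])); X,Y=map(int,proj(t,[.47,-.248,.18]))
f=lambda im,x,y:cv2.resize(im[y-40:y+40,x-26:x+26],(390,600),interpolation=cv2.INTER_CUBIC)
cv2.imwrite("pics/g.png",np.hstack([f(c["frame"],x,y),f(t["frame"],X,Y)])); print(x,y,X,Y)
for z in(.141,.1913,.2663): print(z,proj(c,[.4694,-.2486,z]),proj(t,[.4694,-.2486,z]))
```

```text
20.5 [ 0.53642515 -0.00817235  0.35095606] [-0.69289205  0.47141228  0.20743334] 0.07643141407348222
273 244 386 225
0.141 (np.float64(273.4947685449587), np.float64(259.9633741928986)) (np.float64(383.68489763531056), np.float64(227.19451413618873))
0.1913 (np.float64(273.59284237441926), np.float64(240.76785200467648)) (np.float64(387.70297048806424), np.float64(225.05529504957994))
0.2663 (np.float64(273.75199482953184), np.float64(210.14391396189154)) (np.float64(394.35866308253367), np.float64(221.5107831971003))
```

View pics/g.png

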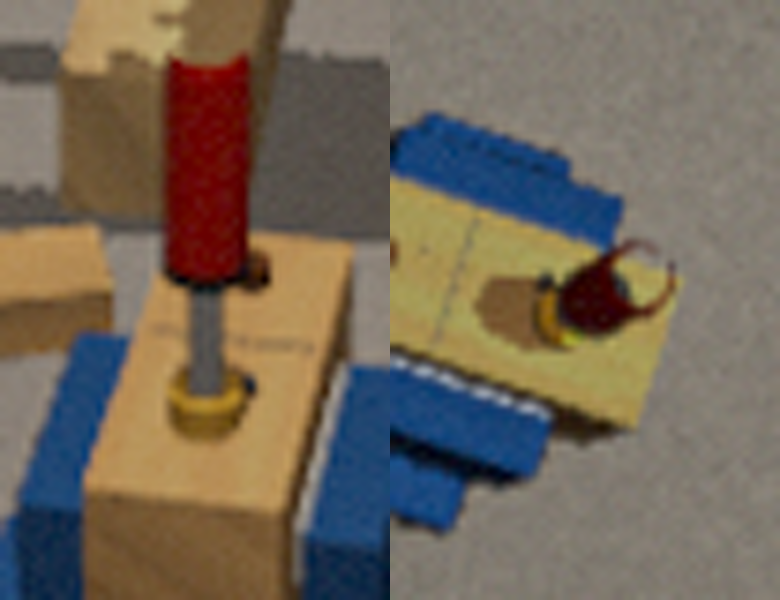

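The final view shows the gauge standing upright, released, with the handle underside at row 240.7 against 240.8 expected for a 49.7 mm depth. The collar lies flat on the face at (205,420), and the arm is clear.

```bash
python3 -c "
from station import sign_off; print(sign_off())"
```

```text
the job is handed in; nothing more can be done
None
```

I pulled the red-handled gauge from the rack, lowered it into the hole in the blue vise's blank and pushed it gently to the bottom. I then released it and handed the job in at about 21 s. The sign-off gave no verdict, so the points below are my own checks.

- **Bottomed out:** the rod stopped at about 49.7 mm depth. The tool position did not change through a hold and a small sideways wiggle, so this is the bottom rather than a jam.
- **Push force:** the wrist read about 16 N at most, against the 30 N limit. That is from readings at the end of each move, so a brief higher peak would not show.
- **Final picture:** the gauge stands upright with the collar flat on the wood. The handle's underside was at image row 240.7, against 240.8 expected for that depth. The arm is clear and nothing is touched.
- **Disagreements:** the two cameras differed by about 2–3 mm on the hole's y position. I settled on a compromise using a close look and the sideways force, and the rod went in with at most about 2.6 N of sideways force.
- **Not measured:** I did not re-measure the other objects after the job. The arm stayed above them, and I saw no contact.

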